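# Feel for the hidden catch of a puzzle chest and open its secret drawer

### The arm

A 6-joint arm with a two-finger parallel gripper is mounted at the origin on a cart in front of the work surface, level with it; the furniture and walls round the work are solid. World frame = base frame: x ahead of the robot, y to its left, z up, the work surface at z = 0. Lengths are in m, angles in rad, forces in N, time in s.
With the tool pointing down it reaches from about 0.35 to 0.775 m from the base axis. Payload 5.5 kg.
Tool frame: the origin (TCP) lies midway between the tips of the shut fingers; the grasp point (between the pads) lies 19 mm behind it; z points along the fingers, y is the line along which they close (so a half turn about z gives the same grasp; the last joint's range is limited). The gripper opens to 85 mm and grips with 20 to 120 N. Pads are 22 mm wide; open, the fingers measure 114 mm over their backs; the gripper's body (76 mm by 85 mm) begins 54 mm behind the grasp point. The pads swing forward as they close: fully open they stand 13 mm farther back than shut.
Start: joints at [1.1, 0.313, 0.046, 1.304, 0, 1.431], TCP at [0.187, 0.544, 0.231] pointing down, gripper open.
Joint ranges: [-2.76, 2.76], [-0.86, 1.69], [-1.03, 1.26], [-2.2, 2.34], [-1.47, 1.5], [-3.14, 3.14]. Speed limits (rad/s): [2.57, 2.57, 3.14, 3.14, 3.14, 3.14].

### API

Orientations are given as a unit quaternion [w, x, y, z].
In Python, from workcell import telemetry, imaging, env gives the robot as it stands. The module is installed in compiled form; this text tells all that it offers.
- The arm moves only by the tool step_arm, never from a script. Its argument "moves" is a list of rows, each a list of 3 entries, a list of its own where there are three numbers: the shift along the tool's x, y, z in mm, then the turn, a rotation vector about the tool's x, y, z in rad, then the finger opening in mm, from 0 to 85.4. A call has 1 to 8 rows; each row is the pose to reach, as a shift and turn from the pose commanded when the call began, along the tool's axes at that moment; what a row does not reach only later rows make up. A row lasts 1/12 s, in which the tool goes at most 41.7 mm and 7.16 degrees, less where a joint would pass 70% of its speed; a pose out of reach is approached as far as the arm can. A call with a gripper value outside its range is refused whole. The fingers move at their own pace and stop on an object; "grip_force" is the grip in N (left out, the last holds). Time passes only in rows, so rows that repeat a pose let the fingers close. It gives the time, the measured TCP pose, the force, the opening and the grip force at its end, in the units of the state.
- telemetry.get_state(): the state, without advancing time (a new reading comes with each control period).
- imaging.read_camera(name): name is "scene" or "top" or "wrist"; returns the picture (420x560x3 uint8, red, green, blue); there is no depth.
- imaging.camera_params(name): a dict with "camera_matrix" (3x3 intrinsics, pixels), "pose" (4x4, takes a point from camera to world coordinates). Camera axes: x right, y up, looking along -z (the intrinsics and any distortion apply to the point x, -y, -z); pixel columns grow to the right and rows downward; lengths in m; the calibration is good to about 2 mm. A picture is of the moment at which its call begins: read the wrist's pose just before it. camera_params takes no time and is no camera call; for the wrist camera it gives the pose at the moment of the call.
- env.hand_in(): hands the job in; it is judged then, once.
The state is a dict: "clock": time; "joint_pos": joint angles; "qvel": joint speeds; "tau": joint torques, N m; "tcp_pos": TCP position; "orientation": TCP orientation; "wrist_force": force on the tool from outside, world axes, zero at the start; "ft_torque": the same for the moment, N m; "finger_gap": finger opening in m; "grip_force": force on a finger pad.
Only numpy, scipy, OpenCV 4.12 (cv2) and the standard library are available. Lean on these libraries where they do the work, as an engineer would, in place of code of your own. Each camera call takes 0.05 s, during which the arm holds its last target. There are 200 camera calls.

### The job

Open the secret drawer of the wooden puzzle chest: feel along the reeded ledge on its top with the shut gripper, pressing lightly, until a hidden section sinks under the fingertips, then push that section down until the drawer springs out of the front. Then draw the drawer out to its stop and let go of it. Never press on the chest with more than 40 N, and leave the jars, shaker and mug as they stand.

Things in the scene. Friction and masses are not known exactly. Their poses are not given: they have to be found in the camera images.
- chest: Low wooden puzzle chest, fixed: 120 mm deep (x), 300 long (y); rear deck and the two 18-wide end posts 84 tall. Origin: centre of its underside; +z up, -x its front (towards the robot), +y its left end. Its front half is topped by a level ledge between the end posts: x -60 to -5, y -132 to 132, at height 76, faced with 24 equal front-to-back reeds of 11 mm.
- ledge_left (a point): left end of the ledge's centre line, at the end post, on the reeds' upper surface (height 76 mm), 27.5 mm from the ledge's front and rear edges. Behind the ledge the rear deck rises 8 mm above it.
- ledge_right (a point): the same point at the right end; the 264 mm between the two is the line to feel along. The ledge is six lengths of four reeds (44 mm long, 55 deep) end to end: five are rigid, any one may be the hidden catch, and the eye cannot tell which.
- catch (a joint): how far the hidden catch is sunk, m: 0 flush, 0.012 fully down. Sprung: gives from about 2 N, 2 mm per further newton (5 mm at 4 N), about 8 N fully down. It sinks only while the whole fingertip is over it; its neighbours stay up as the walls of a recess. At about 9 mm it frees the drawer; released, it rises flush again.
- drawer (a joint): how far the secret drawer is out of the front, m: 0 shut, 0.090 at its stop. Latched while shut, no handle. Once freed, a weak spring pushes it about 45 mm out within about a second; from there it slides with 1 to 2 N and stays where it is left.
- drawer_front (a point): middle of the top edge (height 58 mm) of the drawer's front panel: upright, 12 thick (x), 298 long (y), 6 to 58 high, covering the chest's front face below the ledge. The drawer behind it is open on top, floor at height 12; once it is out, fingertips fit down behind the panel, into a gap as wide as the drawer is out.
- honey_jar: Bystander, loose, sizes in mm: honey jar with a round lid, 60 across, 86 tall, beside the chest's left end; origin at the centre of its underside
- spice_jar: Bystander, loose, sizes in mm: small cylindrical spice jar, 45 across, 106 tall, behind the honey jar; origin at the centre of its underside
- salt_shaker: Bystander, loose, sizes in mm: glass salt shaker, 44 across, 90 tall, beside the chest's right end; origin at the centre of its underside
- mug: Bystander, loose, sizes in mm: two-tone mug, 78 across, 101 tall, at the front left of the worktop; origin at the centre of its underside

How it is judged:
By the outcome, as a careful person would: the job done as asked, in the order asked, and still so for the second after the job is handed in, with the robot touching nothing.
It also fails if it takes over 72 s, if anything falls off the work surface, if the arm or the gripper's body presses on something with over 40 N, if the wrist force passes 120 N, or if a joint passes its speed limit or range.

## Working session

There is one attempt and no reset: what is moved stays moved. The work goes in short steps, Python scripts to look and compute and a tool call to move; the robot and the scene stay as the last step left them, time stands still between calls to the robot, and variables do not carry over. Pictures are saved under pics/ and viewed, at most 10 in all, crops included, and the job is handed in when it is done.

Besides the shell and the picture viewer there is one more tool, called after ">>>" as name([rows], argument=value, ...), one row to a line, values as JSON. step_arm: Moves the arm, as the interface text tells. Its arguments: {"type":"object","properties":{"moves":{"type":"array"},"grip_force":{"type":"number"}},"required":["moves"]}

```bash
mkdir -p pics
python3 - <<'E'
from workcell import telemetry, imaging
import cv2, numpy as np
np.set_printoptions(precision=4,suppress=True)
s=telemetry.get_state(); print(s)
for n in ("scene","top"):
    im=imaging.read_camera(n); cv2.imwrite(f"pics/{n}0.png",im[...,::-1]); p=imaging.camera_params(n); print(n,p)
E
```

```text
{'clock': 0.0, 'joint_pos': array([1.1004, 0.314 , 0.045 , 1.3036, 0.    , 1.4312]), 'qvel': array([ 0.0002, -0.0001, -0.0007,  0.0012,  0.0013, -0.0012]), 'tau': array([  0.0024, -48.0625,  29.8531,   0.0194,   0.0001,  -0.    ]), 'tcp_pos': array([0.1865, 0.5434, 0.2304]), 'orientation': array([-0.0003,  0.1647,  0.9864, -0.0009]), 'wrist_force': array([-0.762 ,  0.4974,  0.197 ]), 'ft_torque': array([-0.0096,  0.071 , -0.0313]), 'grip_force': 0.0, 'finger_gap': 0.08527283737214567}
scene {'camera_matrix': array([[508.8225,   0.    , 278.3054],
       [  0.    , 508.8225, 212.0354],
       [  0.    ,   0.    ,   1.    ]]), 'pose': array([[ 0.6936,  0.29  , -0.6594, -0.3512],
       [-0.7203,  0.2875, -0.6312, -0.7051],
       [ 0.0066,  0.9128,  0.4083,  0.6647],
       [ 0.    ,  0.    ,  0.    ,  1.    ]])}
top {'camera_matrix': array([[411.3704,   0.    , 284.1265],
       [  0.    , 411.3704, 212.0736],
       [  0.    ,   0.    ,   1.    ]]), 'pose': array([[-0.0144,  0.9915, -0.1293,  0.4137],
       [-0.9999, -0.0139,  0.005 ,  0.1926],
       [ 0.0032,  0.1294,  0.9916,  1.0787],
       [ 0.    ,  0.    ,  0.    ,  1.    ]])}
```

View pics/top0.png

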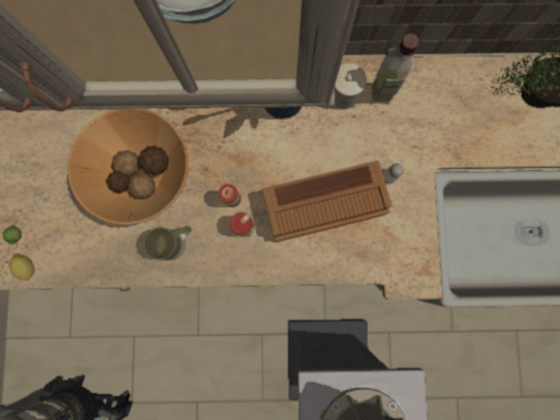

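View pics/scene0.png

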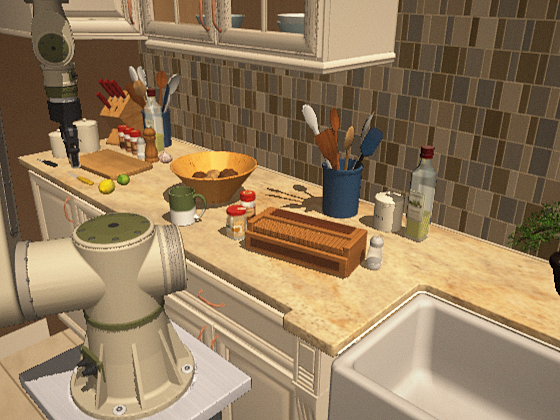

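Run:
```python
import cv2
a=cv2.imread("pics/top0.png")[150:250,255:400]; cv2.imwrite("pics/topc.png",cv2.resize(a,None,fx=5,fy=5,interpolation=cv2.INTER_CUBIC))
a=cv2.imread("pics/scene0.png")[195:285,235:390]; cv2.imwrite("pics/scenec.png",cv2.resize(a,None,fx=5,fy=5,interpolation=cv2.INTER_CUBIC))
```

```text
(no output)
```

View pics/topc.png

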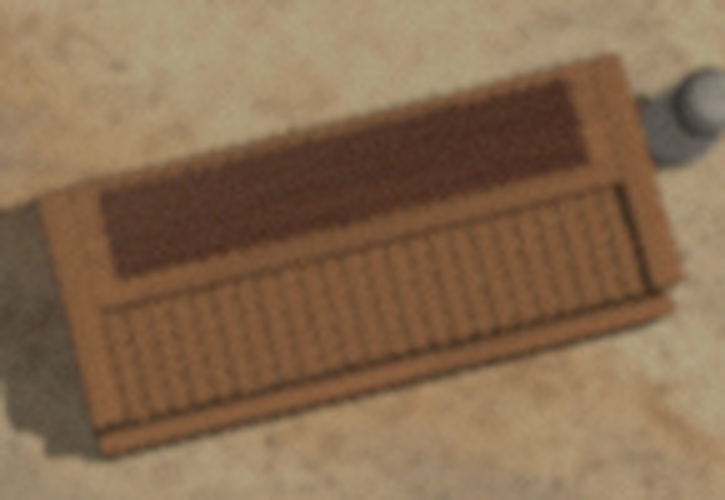

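View pics/scenec.png

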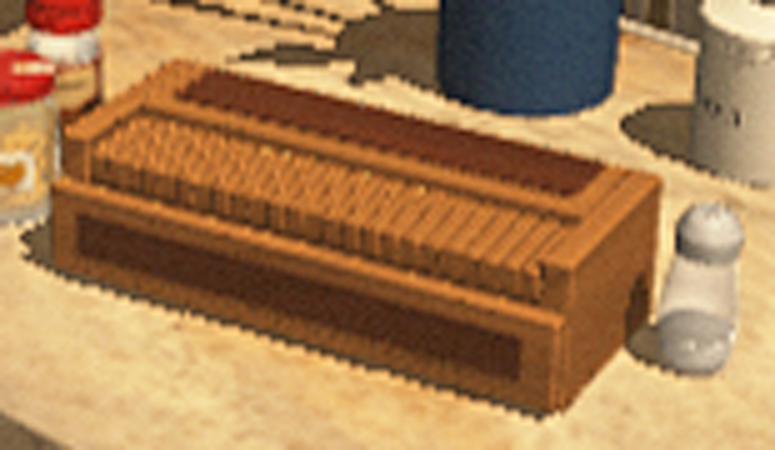

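```bash
cat > h.py <<'E'
import numpy as np
from workcell import imaging, telemetry
np.set_printoptions(precision=4,suppress=True)
def ray(n,uv,z,p=None):
    p=p or imaging.camera_params(n); uv=np.atleast_2d(uv).astype(float)
    K=p["camera_matrix"];T=p["pose"]
    d=np.c_[(uv[:,0]-K[0,2])/K[0,0],-(uv[:,1]-K[1,2])/K[1,1],-np.ones(len(uv))]@T[:3,:3].T
    o=T[:3,3]; return o+d*((z-o[2])/d[:,2])[:,None]
def fit(P,Q): # Q (chest xy) -> P (world xy)
    a=P.mean(0);b=Q.mean(0);H=(Q-b).T@(P-a);th=np.arctan2(H[0,1]-H[1,0],H[0,0]+H[1,1])
    R=np.array([[np.cos(th),-np.sin(th)],[np.sin(th),np.cos(th)]]);t=a-R@b
    return th,R,t,P-(Q@R.T+t)
E
python3 - <<'E'
from h import *
Q=np.array([[.06,.15],[.06,-.15],[-.06,-.15],[-.06,.15]])
for n,c,o in (("top",[[40,197],[618,57],[678,285],[100,430]],(255,150)),("scene",[[180,62],[660,178],[570,267],[65,137]],(235,195))):
    uv=(np.array(c)+.5)/5-.5+o
    P=ray(n,uv,.084)[:,:2]; th,R,t,r=fit(P,Q); print(n,th,t,r*1e3)
print("shaker top",ray("top",[396,169],.09),ray("top",[241,217],.086),ray("top",[229,188],.106))
E
```

```text
top 0.22922699978784672 [0.5772 0.0829] [[-0.2491 -2.9781]
 [-1.8111  1.9567]
 [ 0.4288  4.8945]
 [ 1.6315 -3.8732]]
scene 0.24036563505640618 [0.5738 0.0781] [[-0.065  -5.3749]
 [-3.1635  3.1468]
 [ 1.4822  6.0576]
 [ 1.7463 -3.8294]]
shaker top [[ 0.6456 -0.0891  0.09  ]] [[0.5325 0.2925 0.086 ]] [[0.6007 0.3192 0.106 ]]
```

```bash
cat >> h.py <<'E'
from scipy.spatial.transform import Rotation as Ro
TH=.234; T0=np.array([.5755,.0805])
def tgt(cx,cy,z,show=True):
    s=telemetry.get_state(); q=s["orientation"]; R=Ro.from_quat(q[[1,2,3,0]])
    c,n=np.cos(TH),np.sin(TH); w=np.array([T0[0]+c*cx-n*cy,T0[1]+n*cx+c*cy,z])
    G=Ro.from_matrix(np.array([[-n,c,0],[c,n,0],[0,0,-1]]).T)
    d=w-s["tcp_pos"]
    p=s["tcp_pos"][:2]-T0
    print("clock",s["clock"],"tcp",s["tcp_pos"],"chest mm",1e3*np.array([c*p[0]+n*p[1],-n*p[0]+c*p[1]]),"F",s["wrist_force"])
    print("shift mm",R.inv().apply(d)*1e3,"turn",(R.inv()*G).as_rotvec())
E
python3 -c "
from h import *
tgt(-.0325,0,.23)"
```

```text
clock 0.1 tcp [0.1866 0.5434 0.2305] chest mm [-270.9988  540.4712] F [-0.2139  1.0479  0.9346]
shift mm [-490.7487 -328.8707    0.9004] turn [-0.0017  0.0006  1.006 ]
```

>>> step_arm([
  [[-490,-329,0],[0,0,1.006],0],
  [[-490,-329,0],[0,0,1.006],0],
  [[-490,-329,0],[0,0,1.006],0],
  [[-490,-329,0],[0,0,1.006],0],
  [[-490,-329,0],[0,0,1.006],0],
  [[-490,-329,0],[0,0,1.006],0],
  [[-490,-329,0],[0,0,1.006],0],
  [[-490,-329,0],[0,0,1.006],0],
], grip_force=40)

```text
clock: 0.77
tcp_pos: [0.3887, 0.2764, 0.2311]
orientation: [-0.0, 0.62, 0.785, -0.0]
wrist_force: [0.6, 0.4, 0.3]
finger_gap: 0.0
grip_force: 0.0
```

```bash
python3 -c "
from h import *
tgt(-.0325,0,.23)"
```

```text
clock 0.7667 tcp [0.3887 0.2764 0.2311] chest mm [-136.3057  233.86  ] F [0.6463 0.414  0.3047]
shift mm [-233.8699  103.7838    1.0514] turn [-0.0003 -0.0001  0.0001]
```

>>> step_arm([
  [[-230,100,0],[0,0,0],0],
  [[-230,100,0],[0,0,0],0],
  [[-230,100,0],[0,0,0],0],
  [[-230,100,0],[0,0,0],0],
  [[-230,100,0],[0,0,0],0],
  [[-230,100,0],[0,0,0],0],
  [[-230,100,0],[0,0,0],0],
  [[-230,100,0],[0,0,0],0],
])

```text
clock: 1.43
tcp_pos: [0.5408, 0.0764, 0.2303]
orientation: [-0.001, 0.619, 0.785, -0.0]
wrist_force: [-0.4, 0.7, 0.2]
finger_gap: 0.0002
grip_force: 0.0
```

```bash
python3 -c "
from h import *
import cv2
tgt(-.0325,0,.23)
p=imaging.camera_params('wrist');print(p)
im=imaging.read_camera('wrist')
cv2.imwrite('pics/w1.png',im[...,::-1])"
```

```text
clock 1.4333 tcp [0.5408 0.0764 0.2303] chest mm [-34.7218   4.0975] F [-0.4472  0.7094  0.188 ]
shift mm [-4.1013  2.2154  0.2753] turn [-0.0014 -0.0005  0.0017]
{'camera_matrix': array([[303.1084,   0.    , 280.9212],
       [  0.    , 303.1084, 207.7953],
       [  0.    ,   0.    ,   1.    ]]), 'pose': array([[ 0.9722, -0.2227, -0.073 ,  0.5223],
       [ 0.2343,  0.9227,  0.3061,  0.156 ],
       [-0.0008, -0.3147,  0.9492,  0.3719],
       [ 0.    ,  0.    ,  0.    ,  1.    ]])}
```

View pics/w1.png

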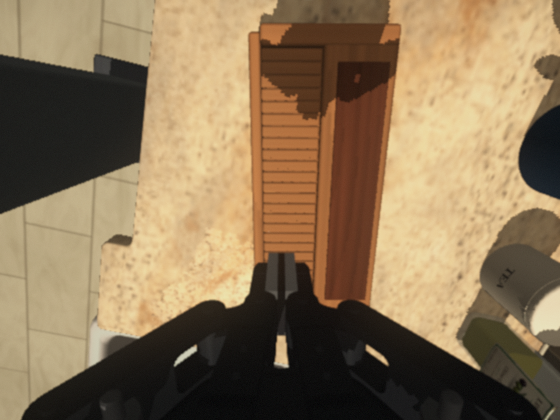

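```bash
python3 -c "
import cv2
from h import *
a=cv2.imread('pics/w1.png')[10:160,235:415]; cv2.imwrite('pics/w1c.png',cv2.resize(a,None,fx=4,fy=4,interpolation=cv2.INTER_CUBIC))
p=imaging.camera_params('wrist')
P=ray('wrist',[[260,24],[400,24],[262,45],[324,45],[386,150],[372,302]],.084,p)[:,:2]
c,n=np.cos(TH),np.sin(TH)
print((P-T0)@np.array([[c,-n],[n,c]])*1e3)
"
```

```text
[[ -53.1072  153.2147]
 [  63.5759  153.7239]
 [ -51.6739  137.5607]
 [   1.0203  137.7942]
 [  63.7288   49.6784]
 [  67.1966 -118.3037]]
```

View pics/w1c.png

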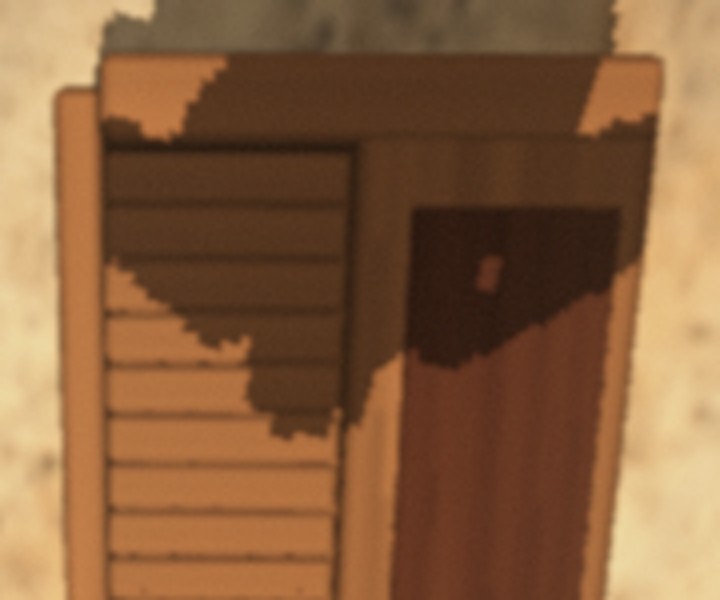

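```bash
python3 -c "
from h import *
p=imaging.camera_params('wrist')
c,n=np.cos(TH),np.sin(TH); M=np.array([[c,-n],[n,c]])
f=lambda uv,z:(ray('wrist',(np.array(uv)+.5)/4-.5+[235,10],z,p)[:,:2]-T0)@M*1e3
r=[148,205,258,312,365,415,464,511,557]
y=f([[220,v] for v in r],.076)[:,1]; print(y, y-(132-11*np.arange(9)))
print('front',f([[105,150],[107,350],[108,590]],.076),'rear/deck',f([[357,148],[346,350],[340,520]],.084))
print('rear edge',f([[662,60],[634,300],[605,590]],.084),'panel front',f([[57,95],[63,350],[70,590]],.058))
"
```

```text
[137.7935 126.4775 115.6798 104.3943  93.028   82.0317  70.9879  60.1371
  49.2638] [5.7935 5.4775 5.6798 5.3943 5.028  5.0317 4.9879 5.1371 5.2638]
front [[-53.1468 137.2898]
 [-53.3516  96.155 ]
 [-53.9666  41.1717]] rear/deck [[  0.9749 136.557 ]
 [  0.5061  96.1604]
 [  0.8329  58.9526]]
rear edge [[ 63.7386 153.2674]
 [ 63.5224 106.8127]
 [ 64.3705  42.9873]] panel front [[-65.0717 151.5823]
 [-65.181   96.6472]
 [-64.947   38.323 ]]
```

```bash
sed -i 's/^TH=.*/TH=.236; T0=np.array([.578,.0845])/' h.py; python3 -c "
from h import *
tgt(-.0325,.022,.084)"
```

```text
clock 1.4833 tcp [0.5398 0.0778 0.2304] chest mm [-38.7416   2.406 ] F [-0.582   0.7763 -0.1633]
shift mm [ 19.4571   6.5413 146.4513] turn [-0.0018 -0.0009  0.0017]
```

>>> step_arm([
  [[19,6,40],[0,0,0],0],
  [[19,6,80],[0,0,0],0],
  [[19,6,115],[0,0,0],0],
  [[19,6,135],[0,0,0],0],
  [[19,6,145],[0,0,0],0],
  [[19,6,145],[0,0,0],0],
  [[19,6,145],[0,0,0],0],
])

```text
clock: 2.07
tcp_pos: [0.5411, 0.0994, 0.087]
orientation: [0.0, 0.617, 0.787, 0.0]
wrist_force: [-0.0, 0.9, 0.8]
finger_gap: 0.0001
grip_force: 0.0
```

```bash
python3 -c "
from h import *
tgt(-.0325,.022,.076)"
```

```text
clock 2.0667 tcp [0.5411 0.0994 0.087 ] chest mm [-32.4056  23.16  ] F [-0.0135  0.8688  0.7651]
shift mm [-1.1613 -0.1032 11.0028] turn [ 0.0002 -0.0002  0.0055]
```

Descend in small steps, watching the force.

>>> step_arm([
  [[-1,0,4],[0,0,0.005],0],
  [[-1,0,7],[0,0,0.005],0],
  [[-1,0,9],[0,0,0.005],0],
  [[-1,0,10],[0,0,0.005],0],
  [[-1,0,11],[0,0,0.005],0],
  [[-1,0,11],[0,0,0.005],0],
])

```text
clock: 2.57
tcp_pos: [0.5419, 0.0974, 0.0757]
orientation: [0.0, 0.619, 0.785, 0.0]
wrist_force: [0.7, -0.6, 1.2]
finger_gap: 0.0
grip_force: 0.8
```

>>> step_arm([
  [[0,0,1],[0,0,0],0],
  [[0,0,1],[0,0,0],0],
])

```text
clock: 2.73
tcp_pos: [0.5419, 0.0974, 0.0747]
orientation: [0.0, 0.619, 0.785, 0.0]
wrist_force: [-0.2, -0.4, 3.7]
finger_gap: -0.0001
grip_force: 1.8
```

>>> step_arm([
  [[0,0,1],[0,0,0],0],
  [[0,0,1],[0,0,0],0],
])

```text
clock: 2.9
tcp_pos: [0.5419, 0.0975, 0.0736]
orientation: [0.0, 0.619, 0.785, 0.0]
wrist_force: [-1.1, -1.1, 4.5]
finger_gap: 0.0002
grip_force: 2.1
```

>>> step_arm([
  [[0,0,1],[0,0,0],0],
  [[0,0,2],[0,0,0],0],
  [[0,0,2],[0,0,0],0],
])

```text
clock: 3.15
tcp_pos: [0.5419, 0.0974, 0.0714]
orientation: [0.0, 0.619, 0.785, 0.0]
wrist_force: [0.4, -0.2, 4.4]
finger_gap: -0.0001
grip_force: 2.2
```

>>> step_arm([
  [[0,0,1],[0,0,0],0],
  [[0,0,2],[0,0,0],0],
  [[0,0,3],[0,0,0],0],
  [[0,0,4],[0,0,0],0],
  [[0,0,4.5],[0,0,0],0],
  [[0,0,5],[0,0,0],0],
  [[0,0,5],[0,0,0],0],
])

```text
clock: 3.73
tcp_pos: [0.5419, 0.0975, 0.0666]
orientation: [0.0, 0.619, 0.785, 0.0]
wrist_force: [-0.1, -0.8, 6.8]
finger_gap: 0.0003
grip_force: 3.1
```

```bash
python3 -c "
from h import *
import cv2
tgt(-.0325,.022,.064)
a=imaging.read_camera('top')[150:270,240:400]
cv2.imwrite('pics/t2.png',cv2.resize(a[...,::-1],None,fx=4,fy=4))"
```

```text
clock 3.7333 tcp [0.5419 0.0975 0.0666] chest mm [-32.075   21.0515] F [-0.0694 -0.772   6.8026]
shift mm [ 0.9487 -0.428   2.5879] turn [ 0.0008  0.0003 -0.001 ]
```

View pics/t2.png

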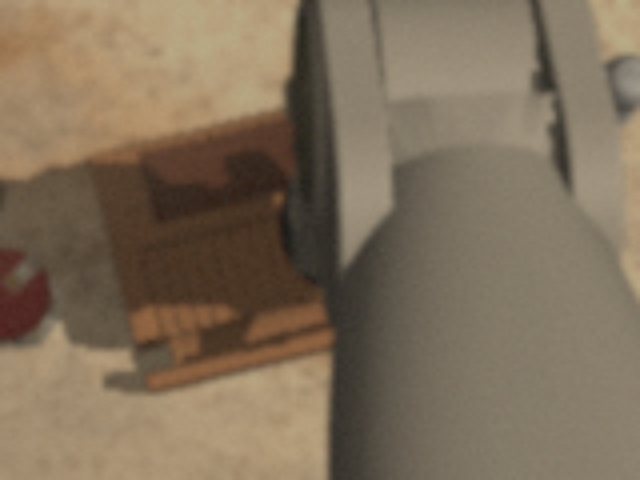

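The drawer has sprung free: in the top view the panel edge (crop row ~370) stands off the chest front. I'll hold briefly, then lift.

>>> step_arm([
  [[0,0,1],[0,0,0],0],
  [[0,0,1],[0,0,0],0],
  [[0,0,1],[0,0,0],0],
  [[0,0,1],[0,0,0],0],
  [[0,0,1],[0,0,0],0],
  [[0,0,1],[0,0,0],0],
  [[0,0,1],[0,0,0],0],
  [[0,0,1],[0,0,0],0],
])

```text
clock: 4.45
tcp_pos: [0.5419, 0.0975, 0.0657]
orientation: [0.0, 0.619, 0.785, 0.0]
wrist_force: [-0.5, -1.1, 6.4]
finger_gap: -0.0002
grip_force: 3.3
```

>>> step_arm([
  [[0,0,-5],[0,0,0],0],
  [[0,0,-15],[0,0,0],0],
  [[0,0,-50],[0,0,0],0],
  [[-10,-20,-80],[0,0,0],0],
  [[-21,-50,-110],[0,0,0],0],
  [[-21,-50,-110],[0,0,0],0],
  [[-21,-50,-110],[0,0,0],0],
])

```text
clock: 5.03
tcp_pos: [0.4978, 0.065, 0.1775]
orientation: [0.001, 0.62, 0.785, 0.001]
wrist_force: [0.8, -0.2, -0.6]
finger_gap: 0.0001
grip_force: 0.0
```

```bash
python3 -c "
from h import *
import cv2
tgt(-.0825,0,.084)
p=imaging.camera_params('wrist')
np.save('wp.npy',p['pose'])
cv2.imwrite('pics/w3.png',imaging.read_camera('wrist')[...,::-1])"
```

```text
clock 5.0333 tcp [0.4978 0.065  0.1775] chest mm [-82.5216  -0.1642] F [ 0.7676 -0.1622 -0.6416]
shift mm [ 0.211  -0.2741 93.474 ] turn [ 0.0032  0.0005 -0.0021]
```

View pics/w3.png

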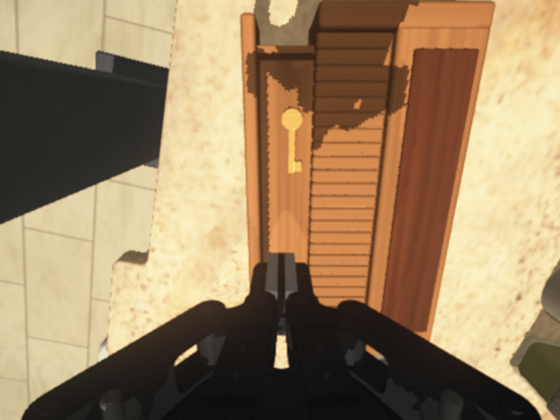

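```bash
python3 -c "
from h import *
p=imaging.camera_params('wrist')
c,n=np.cos(TH),np.sin(TH); M=np.array([[c,-n],[n,c]])
f=lambda uv,z:(ray('wrist',uv,z,p)[:,:2]-T0)@M*1e3
print('panel',f([[245,100],[258,100],[251,220],[262,220]],.058),'ledge',f([[313,100],[310,220]],.076),'key',f([[290,110],[296,172]],.012))"
```

```text
panel [[-110.4579   87.3296]
 [ -99.9725   87.3214]
 [-108.9186  -16.0541]
 [ -98.8641  -16.0704]] ledge [[-57.4254  86.9083]
 [-56.8476  -9.3465]] key [[-72.6799  79.2307]
 [-66.0271  18.914 ]]
```

>>> step_arm([
  [[-10,2,40],[0,0,0],0],
  [[-10,2,80],[0,0,0],0],
  [[-10,2,100],[0,0,0],0],
  [[-10,2,112],[0,0,0],0],
  [[-10,2,118],[0,0,0],0],
  [[-10,2,124],[0,0,0],0],
  [[-10,2,124],[0,0,0],0],
])

```text
clock: 5.67
tcp_pos: [0.5014, 0.0565, 0.0498]
orientation: [-0.001, 0.619, 0.785, -0.001]
wrist_force: [0.0, 0.1, -0.7]
finger_gap: 0.0001
grip_force: 0.0
```

>>> step_arm([
  [[0,0,6],[0,0,0],0],
  [[0,0,12],[0,0,0],0],
  [[0,0,17],[0,0,0],0],
  [[0,0,17],[0,0,0],0],
])

```text
clock: 6.0
tcp_pos: [0.5017, 0.0562, 0.0336]
orientation: [-0.0, 0.619, 0.785, -0.0]
wrist_force: [-0.1, 0.4, -0.6]
finger_gap: -0.0
grip_force: 0.0
```

```bash
python3 -c "
from h import *
tgt(-.13,-.01,.036)"
```

```text
clock 6.0 tcp [0.5017 0.0562 0.0336] chest mm [-80.8126  -9.6319] F [-0.1158  0.3943 -0.6024]
shift mm [ -0.4153 -49.1885  -2.3402] turn [-0.0006 -0.0003 -0.001 ]
```

>>> step_arm([
  [[0,-3,0],[0,0,0],0],
  [[0,-6,0],[0,0,0],0],
  [[0,-9,0],[0,0,0],0],
  [[0,-12,0],[0,0,0],0],
  [[0,-15,0],[0,0,0],0],
  [[0,-18,0],[0,0,0],0],
  [[0,-21,0],[0,0,0],0],
  [[0,-24,0],[0,0,0],0],
])

```text
clock: 6.67
tcp_pos: [0.4787, 0.0505, 0.0345]
orientation: [0.0, 0.619, 0.785, 0.0]
wrist_force: [0.5, 0.6, 1.1]
finger_gap: -0.0
grip_force: 0.4
```

>>> step_arm([
  [[0,-3,0],[0,0,0],0],
  [[0,-6,0],[0,0,0],0],
  [[0,-9,0],[0,0,0],0],
  [[0,-12,0],[0,0,0],0],
  [[0,-15,0],[0,0,0],0],
  [[0,-18,0],[0,0,0],0],
  [[0,-20,0],[0,0,0],0],
])

```text
clock: 7.25
tcp_pos: [0.459, 0.0459, 0.0343]
orientation: [0.0, 0.619, 0.785, 0.0]
wrist_force: [1.3, 1.0, 1.3]
finger_gap: -0.0002
grip_force: 0.7
```

>>> step_arm([
  [[0,-2,0],[0,0,0],0],
  [[0,-4,0],[0,0,0],0],
  [[0,-6,0],[0,0,0],0],
  [[0,-8,0],[0,0,0],0],
  [[0,-8,0],[0,0,0],0],
])

```text
clock: 7.67
tcp_pos: [0.451, 0.044, 0.0342]
orientation: [-0.0, 0.619, 0.785, -0.0]
wrist_force: [0.6, 1.2, 0.4]
finger_gap: -0.0001
grip_force: 0.2
```

>>> step_arm([
  [[0,-1,0],[0,0,0],0],
  [[0,-2,0],[0,0,0],0],
  [[0,-3,0],[0,0,0],0],
  [[0,-3,0],[0,0,0],0],
])

```text
clock: 8.0
tcp_pos: [0.4503, 0.0438, 0.0345]
orientation: [0.001, 0.619, 0.785, 0.001]
wrist_force: [5.7, 3.0, -3.7]
finger_gap: 0.0002
grip_force: 3.0
```

>>> step_arm([
  [[0,-1,0],[0,0,0],0],
  [[0,-2,0],[0,0,0],0],
  [[0,-2,0],[0,0,0],0],
])

```text
clock: 8.25
tcp_pos: [0.4503, 0.0436, 0.0349]
orientation: [0.002, 0.619, 0.785, 0.003]
wrist_force: [9.5, 5.0, -6.5]
finger_gap: 0.0004
grip_force: 5.1
```

The drawer is hard against something that should be its stop. I'll back off, rise clear and check it by picture.

>>> step_arm([
  [[0,4,0],[0,0,0],0],
  [[0,12,0],[0,0,0],0],
  [[0,20,0],[0,0,0],0],
  [[0,25,0],[0,0,0],0],
  [[0,25,0],[0,0,0],0],
  [[0,25,0],[0,0,0],0],
])

```text
clock: 8.75
tcp_pos: [0.471, 0.0488, 0.0341]
orientation: [-0.0, 0.619, 0.785, -0.0]
wrist_force: [-0.2, 0.2, 0.7]
finger_gap: 0.0001
grip_force: 0.0
```

>>> step_arm([
  [[0,0,-10],[0,0,0],0],
  [[0,0,-40],[0,0,0],0],
  [[0,0,-80],[0,0,0],0],
  [[0,0,-120],[0,0,0],0],
  [[0,0,-150],[0,0,0],0],
  [[0,0,-160],[0,0,0],0],
  [[0,0,-160],[0,0,0],0],
  [[0,0,-160],[0,0,0],0],
])

```text
clock: 9.42
tcp_pos: [0.4707, 0.0487, 0.1939]
orientation: [0.0, 0.619, 0.785, 0.0]
wrist_force: [0.1, 0.2, -0.5]
finger_gap: 0.0002
grip_force: 0.0
```

```bash
python3 -c "
from h import *
import cv2
tgt(-.0825,0,.084)
p=imaging.camera_params('wrist')
cv2.imwrite('pics/w4.png',imaging.read_camera('wrist')[...,::-1])"
```

```text
clock 9.4167 tcp [0.4707 0.0487 0.1939] chest mm [-112.7419   -9.6977] F [ 0.0798  0.195  -0.5125]
shift mm [  9.7277  30.2259 109.8666] turn [ 0.0001 -0.     -0.0011]
```

View pics/w4.png

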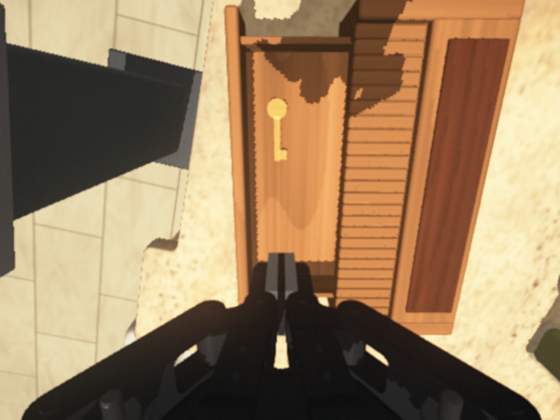

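```bash
python3 -c "
from h import *
p=imaging.camera_params('wrist')
c,n=np.cos(TH),np.sin(TH); M=np.array([[c,-n],[n,c]])
f=lambda uv,z:(ray('wrist',uv,z,p)[:,:2]-T0)@M*1e3
print('panel front',f([[229,100],[236,220]],.058),'inner',f([[241,100],[247,220]],.058),'ledge',f([[346,100],[339,220]],.076))"
```

```text
panel front [[-157.7209   78.1702]
 [-156.8591  -31.9595]] inner [[-147.4039   78.1676]
 [-146.145   -31.9551]] ledge [[-60.7953  77.7538]
 [-60.2392 -25.1427]]
```

```bash
python3 -c "
from workcell import env
print(env.hand_in())"
```

```text
the job is handed in; nothing more can be done
None
```

The hidden catch was the third section from the left: pressing it down with about 7 N sprang the drawer, which I drew out until it stopped hard (about 89 mm of its 90 by the wrist camera), then let go, lifted clear and handed in at 9.5 s without going near the jars, shaker or mug.

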